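# Dock a reagent reservoir and lock it with the lift-gate lever

## Robot

A 6-joint arm with a two-finger parallel gripper is mounted at the origin on a cart in front of the work surface, level with it; the furniture and walls round the work are solid. World frame = base frame: x ahead of the robot, y to its left, z up, the work surface at z = 0. Lengths are in m, angles in degrees, forces in N, time in s.
With the tool pointing down it reaches from about 0.3 to 0.75 m from the base axis. Payload 8.5 kg.
Tool frame: the origin (TCP) lies midway between the tips of the shut fingers; the grasp point (between the pads) lies env.tcp_to_grasp behind it (env.tcp_to_grasp is the distance from the TCP to the grasp point, in m); z points along the fingers, y is the line along which they close (so a half turn about z gives the same grasp; the last joint's range is limited). The gripper opens to 85 mm and grips with 20 to 120 N. Pads are 22 mm wide; open, the fingers measure 114 mm over their backs; the gripper's body (76 mm by 85 mm) begins 54 mm behind the grasp point. The pads swing forward as they close: fully open they stand 13 mm farther back than shut.
Start: joints at [-87.68, 21.807, 74.336, -0, 83.858, -12.336], TCP at [0.139, -0.532, 0.231] pointing down, gripper open.
Joint ranges: [-178.18, 178.18], [-50.72, 133.34], [12.68, 142.11], [-81.47, 261.47], [9.98, 163.14], [-165.26, 165.26]. Speed limits (degrees/s): [136.94, 136.94, 180, 180, 180, 180].

## Interface

Orientations are given as a 3x3 rotation matrix whose columns are the frame's x, y, z axes.
In Python, from rig import observe, optics, job, env gives the robot as it stands. The module is installed in compiled form; this text tells all that it offers.
- The arm moves only by the shell command python3 -m jog 'ROWS' [FORCE]. ROWS is JSON, a list of rows, each a list of 7 numbers: the turn, a rotation vector about the tool's x, y, z in rad, then the shift along the tool's x, y, z in m, then the opening in per cent of the stroke, from 0 (shut) to 100 (fully open). A call has 1 to 10 rows; each row shifts and turns the commanded pose from where the row before left it, along the tool's axes as they then stand; what a row does not reach is not made up. A row lasts 1/8 s, in which the tool goes at most 62.5 mm and 10.7 degrees, less where a joint would pass 70% of its speed; a pose out of reach is approached as far as the arm can. A call is refused whole if a number of a shift passes 0.0625 or a number of a turn 0.188, either way. A call with a gripper value outside its range is refused whole. The fingers move at their own pace and stop on an object; FORCE is the grip in N (left out, the last holds). Time passes only in rows, so rows that do not move let the fingers close. It gives the time, the measured TCP pose, the force, the opening and the grip force at its end, in the units of the state.
- observe(): the state, without advancing time (a new reading comes with each control period).
- optics.get_image(name): name is "scene" or "top" or "wrist"; returns a dict with "pixels" (420x560x3 uint8, red, green, blue), "mtx" (3x3 intrinsics, pixels), "rvec" (rotation vector, rad) and "tvec" (3), from world to camera coordinates, as OpenCV has them. Camera axes: x right, y down, z forward; pixel columns grow to the right and rows downward; lengths in m; the calibration is good to about 2 mm. The wrist camera is an equidistant fisheye: a pixel r from the principal point sees the ray r / f radians off the axis. A picture is of the moment at which its call begins. There is no depth.
- job.close_job(): hands the job in; it is judged then, once.
The state is a dict: "time_s": time; "q": joint angles; "qvel": joint speeds; "joint_efforts": joint torques, N m; "position": TCP position; "tool_rot": TCP orientation; "ft_force": force on the tool from outside, world axes, zero at the start; "wrist_torque": the same for the moment, N m; "grip_width": finger opening in m; "gripper_force": force on a finger pad.
Only numpy, scipy, OpenCV 4.12 (cv2) and the standard library are available. Lean on these libraries where they do the work, as an engineer would, in place of code of your own. Each camera call takes 0.05 s, during which the arm holds its last target. There are 200 camera calls.

## Task

Set the white reservoir upright and flat in the dock's bay, lengthwise between the four blue corner stops, and let go of it. Then lock it in: lift the red lever out of its right-hand notch, carry it along the gate and let it drop fully home in the left-hand notch, so that its black foot stands over the reservoir. Leave the tape roll, the tube block, the freezer box and the steel can where they are.

Things in the scene. Friction and masses are not known exactly. Their poses are not given: they have to be found in the camera images.
- dock: Grey and white bench dock, fixed, 260 (x) x 210 (y) x 247 mm high. Origin: on the worktop under it; x points to its back panel, away from the robot side, y to its left, z up. In its frame: grey deck plate x -145 to 115, y -105 to 105, top at z 12 mm; white console x 5 to 104 mm, its face sloping up away from the robot at 35 degrees; back panel x 100 to 114, 248 mm high.
- visor (a point): Middle of the lower front edge of the dock's white visor, at (20, 0, 235) mm in the dock's frame. The visor runs from here back to the panel over the whole width of the dock. It bars a gripper coming straight down on the lever: tilt the tool about 35 degrees, along the lever's stem, body on the robot's side.
- gate (a point): Middle of the aluminium lever gate, on the sloping face at (55, 0, 59) mm in the dock's frame; dock's axes. The gate is 14 mm high, with a slot along y and a square notch at each end: right at y = -42, left at y = +42 mm (collar positions at lever_shift 0 and 0.084).
- bay (a point): Middle of the bay's floor on the deck, at (-75, 42, 12) mm in the dock's frame, with the dock's axes. The bay is lengthwise along x. Its four blue corner stops are 8 mm high; inside them it is 130 mm (x) by 54 mm (y). The stops reach only 20 mm in from each end, so beside the middle 90 mm of the bay is bare deck.
- reservoir: White open reagent reservoir, loose, 46 mm (its x) x 122 mm (its y, lengthwise) x 26 mm high, 40 to 85 g, sides tapering slightly in towards the base. Origin: centre of its underside, z up. It may be set either way round. Can be gripped across the middle of its 46 mm width.
- lever_grip (a point): Point in the lever's red paddle. Axes: z outward along the stem (leaning 35 degrees from vertical towards dock -x), y = dock y (along the slot), x up the slope. The paddle is 30 (x) x 16 (y) x 44 mm (z), from 24 mm below this point to 20 mm above it; grip it across its 16 mm. The stem's square collar lies 71 to 83 mm below. The lever moves with both joints but cannot turn.
- foot (a point): Middle of the underside of the lever's black foot (34 x 14 x 8 mm), on a thin arm that runs from the stem towards the robot; axes as lever_grip. With the lever down it stands 41 mm above the worktop, 3 mm over a docked reservoir's rim; it is in line with the stem in dock y, so at first 84 mm to the right of the bay's middle.
- lever_shift (a joint): Lever's travel along the slot, m, towards dock +y (left). 0 = right end stop, 0.084 = left end stop; found at 0.001 to 0.007. The collar goes down into the right notch at 0 to 0.008 and into the left notch at 0.076 to 0.084; between them the land of the gate bars it. About 1.5 N of friction; stays where it is left.
- lever_lift (a joint): Lever's lift along its stem (outward normal of the slope), m. 0 = fully home in a notch; the collar clears the gate from about 0.013; greatest lift 0.026. A spring and its weight pull it down with 4 to 6 N; left on the land between the notches it rests at about 0.0125.
- tape_roll: Roll of masking tape, bystander, 84 mm across, 19 mm high, lying flat; origin centre of underside.
- tube_block: Yellow cooling block for micro-tubes, bystander, 77 x 129 x 50 mm; origin centre of underside.
- freezer_box: Blue card freezer box, bystander, 139 x 139 x 56 mm; origin centre of underside.
- steel_can: Stainless can with lid, bystander, 68 mm across, 66 mm high; origin centre of underside.

How it is judged (in metres and radians):
On the way, in this order (a step that is already met when the one before it is completed fails the run):
1. the reservoir stands in the bay, let go, while the lever is still in its right-hand notch (x of reservoir in the frame of bay between -0.009 and 0.009 m and y of reservoir in the frame of bay between -0.009 and 0.009 m and z of reservoir in the frame of bay between -0.004 and 0.004 m and angle between reservoir's own z axis and vertical below 0.06 rad and angle between the y axis of reservoir and the x axis of bay, either way round below 0.15 rad and contact force between the fingers and reservoir below 0.05 N and value of joint lever_shift below 0.012 m and value of joint lever_lift below 0.006 m), for 0.2 s.
2. the lever is lifted clear of the notch and on its way along the gate (value of joint lever_lift above 0.0115 m and value of joint lever_shift between 0.025 and 0.07 m), for 0.05 s.
At the end, for the whole second after the job is handed in: The reservoir stands in the bay, at rest: its origin within 9 mm of the bay's middle along and across and 4 mm in height, level to 0.06 rad, lengthwise to 0.15 rad. The lever is in the left-hand notch (lever_shift over 0.075) and fully down (lever_lift under 0.003) (x of reservoir in the frame of bay between -0.009 and 0.009 m and y of reservoir in the frame of bay between -0.009 and 0.009 m and z of reservoir in the frame of bay between -0.004 and 0.004 m and angle between reservoir's own z axis and vertical below 0.06 rad and angle between the y axis of reservoir and the x axis of bay, either way round below 0.15 rad and value of joint lever_shift above 0.075 m and value of joint lever_lift below 0.003 m and linear speed of reservoir below 0.02 m/s); the robot touches nothing.
It fails at once if the tape roll is shifted by more than 20 mm (distance of tape_roll from where it was at the start of the episode above 0.02 m).
It fails at once if the tube block is shifted by more than 20 mm (distance of tube_block from where it was at the start of the episode above 0.02 m).
It fails at once if the freezer box is shifted by more than 20 mm (distance of freezer_box from where it was at the start of the episode above 0.02 m).
It fails at once if the steel can is shifted by more than 20 mm (distance of steel_can from where it was at the start of the episode above 0.02 m).
It also fails if it takes over 48 s, if anything falls off the work surface, if the arm or the gripper's body presses on something with over 40 N, if the wrist force passes 120 N, or if a joint passes its speed limit or range.

## Working session

There is one attempt and no reset: what is moved stays moved. The work goes in short steps, Python scripts to look and compute and a shell command to move; the robot and the scene stay as the last step left them, time stands still between calls to the robot, and variables do not carry over. Pictures are saved under pics/ and viewed, at most 11 in all, crops included, and the job is handed in when it is done.

```bash
mkdir -p pics; cat > h.py <<'E'
import numpy as np, cv2, pickle
from rig import observe, optics, job, env
def snap(n,fn):
    d=optics.get_image(n); cv2.imwrite(f'pics/{fn}.png',d['pixels'][:,:,::-1]); pickle.dump(d,open(f'pics/{fn}.pkl','wb')); return d
def load(fn): return pickle.load(open(f'pics/{fn}.pkl','rb'))
def ray(d,uv,fish=False):
    R=cv2.Rodrigues(np.array(d['rvec'],float))[0]; t=np.array(d['tvec'],float).ravel(); K=np.array(d['mtx'])
    x=(uv[0]-K[0,2])/K[0,0]; y=(uv[1]-K[1,2])/K[1,1]
    if fish:
        r=np.hypot(x,y); s=np.sin(r)/r if r>1e-9 else 1; v=np.array([x*s,y*s,np.cos(r)])
    else: v=np.array([x,y,1.])
    return -R.T@t, R.T@v
def plane(d,uv,z,fish=False):
    o,v=ray(d,uv,fish); return o+v*(z-o[2])/v[2]
def proj(d,P):
    return cv2.projectPoints(np.float64([P]),np.float64(d['rvec']),np.float64(d['tvec']),np.float64(d['mtx']),None)[0].ravel()
E
python3 - <<'E'
from h import *
a=snap('top','top0');b=snap('scene','sc0')
for d in (a,b): print(np.round(ray(d,(280,210)),3),np.round(d['mtx'],1).tolist())
s=observe();print(s['time_s'],s['position'],s['tool_rot'],s['grip_width'],env.tcp_to_grasp)
im=np.hstack([a['pixels']]);
cv2.imwrite('pics/top0b.png',cv2.resize(a['pixels'][:,:,::-1],(800,600),interpolation=cv2.INTER_CUBIC))
cv2.imwrite('pics/sc0b.png',cv2.resize(b['pixels'][:,:,::-1],(800,600),interpolation=cv2.INTER_CUBIC))
E
```

```text
[[ 0.177 -0.115  1.688]
 [ 0.236  0.07  -0.969]] [[453.6, 0.0, 276.5], [0.0, 453.6, 213.4], [0.0, 0.0, 1.0]]
[[-0.073  0.709  1.032]
 [ 0.463 -0.562 -0.685]] [[400.1, 0.0, 280.8], [0.0, 400.1, 207.4], [0.0, 0.0, 1.0]]
0.1 [ 0.13912377 -0.53185187  0.23078678] [[ 9.67467140e-01  2.52996695e-01 -7.74296663e-05]
 [ 2.52996588e-01 -9.67466343e-01  1.26570858e-03]
 [ 2.45309493e-04 -1.24412091e-03 -9.99999196e-01]] 0.08514223450251214 0.0187
```

View pics/top0b.png

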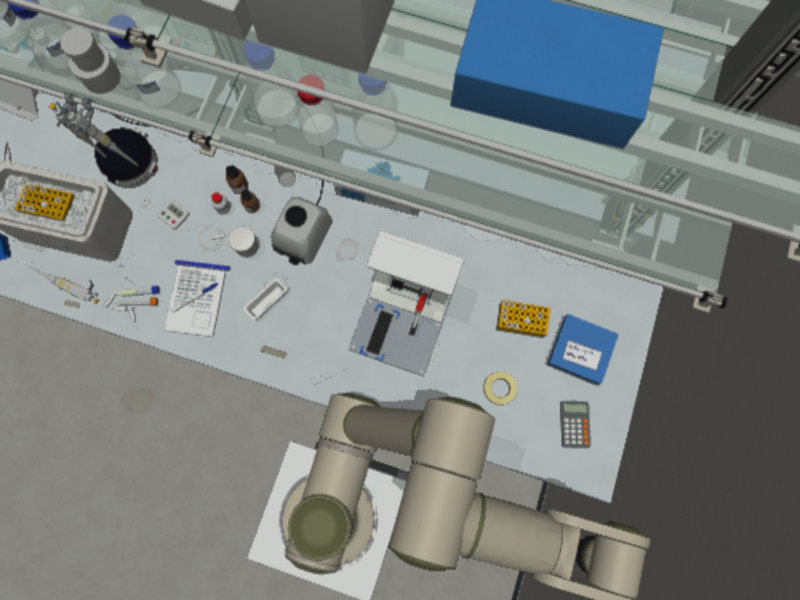

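View pics/sc0b.png

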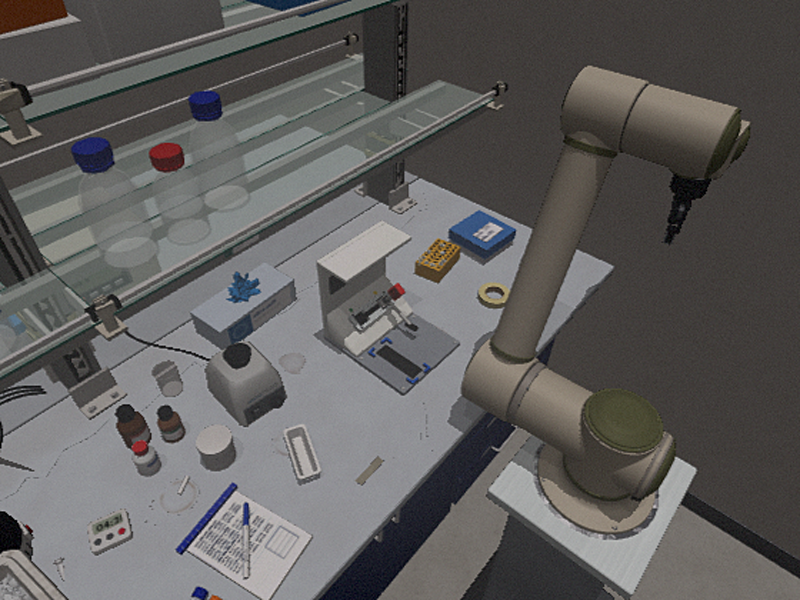

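The top view shows the white reservoir at about (266,299), the steel can at (242,241), the dock with its blue stops near (365–400, 310–360), and the red lever at (422,303), all at 800 px scale. The bystanders on the right are away from the work.

```bash
python3 - <<'E'
from h import *
import sys
for fn in ('top0','sc0'):
    d=load(fn); im=d['pixels']; hsv=cv2.cvtColor(im,cv2.COLOR_RGB2HSV)
    H,S,V=[hsv[...,i].astype(int) for i in range(3)]
    print(fn)
    # blue stops
    x0,x1,y0,y1=(235,310,205,260) if fn=='top0' else (250,330,230,275)
    m=np.zeros(H.shape,np.uint8); m[y0:y1,x0:x1]=((H>100)&(H<125)&(S>120))[y0:y1,x0:x1]
    n,l,st,c=cv2.connectedComponentsWithStats(m)
    for i in range(1,n):
        if st[i,4]>=4: print(' blue',st[i,4],c[i].round(1),plane(d,c[i],.02).round(4))
    m=(((H<8)|(H>172))&(S>150)&(V>90)).astype(np.uint8)
    n,l,st,c=cv2.connectedComponentsWithStats(m)
    for i in range(1,n):
        if st[i,4]>=15: print(' red',st[i,4],c[i].round(1),plane(d,c[i],.12).round(4))
    x0,x1,y0,y1=(165,208,190,228) if fn=='top0' else (190,230,290,345)
    sub=V[y0:y1,x0:x1]; s2=S[y0:y1,x0:x1]
    print(' bg V,S',np.median(sub),np.median(s2),np.percentile(sub,[5,50,90,98]),np.percentile(s2,[2,10,50,90]))
    cv2.imwrite(f'pics/{fn}_r.png',cv2.resize(im[y0:y1,x0:x1,::-1],None,fx=8,fy=8,interpolation=cv2.INTER_NEAREST))
d=load('top0');e=load('sc0')
A=cv2.resize(d['pixels'][185:235,160:215],None,fx=7,fy=7,interpolation=cv2.INTER_NEAREST)
B=cv2.resize(d['pixels'][160:265,240:330],None,fx=4,fy=4,interpolation=cv2.INTER_NEAREST)
c=np.zeros((420,760,3),np.uint8);c[:350,:385]=A;c[:420,395:755]=B
cv2.imwrite('pics/crop1.png',c[:,:,::-1])
E
```

```text
top0
 blue 7 [264.6 214.1] [0.5502 0.0566 0.02  ]
 blue 10 [277.5 218.4] [0.5501 0.005  0.02  ]
 blue 9 [253.  245.4] [0.423  0.0585 0.02  ]
 blue 9 [265.7 250.1] [0.4215 0.0082 0.02  ]
 red 34 [213.9  66.6] [1.021  0.4227 0.12  ]
 red 31 [151.1 137.6] [0.6705 0.5406 0.12  ]
 red 40 [294.4 211.8] [ 0.5699 -0.0514  0.12  ]
 bg V,S 179.0 11.0 [127. 179. 189. 204.] [ 3.  5. 11. 13.]
sc0
 blue 13 [269.9 237.8] [0.5462 0.0083 0.02  ]
 blue 11 [259.8 245.7] [0.5476 0.058  0.02  ]
 blue 13 [298.2 256.5] [0.4213 0.0096 0.02  ]
 blue 16 [288.8 265.4] [0.4207 0.0589 0.02  ]
 red 182 [115.3 105.1] [ 1.5566 -0.0728  0.12  ]
 red 27 [279.2 201.7] [ 0.5716 -0.0682  0.12  ]
 red 62 [ 97.1 312. ] [0.6478 0.5682 0.12  ]
 bg V,S 149.0 9.0 [100.95 149.   175.   184.  ] [ 3.  5.  9. 13.]
```

View pics/crop1.png

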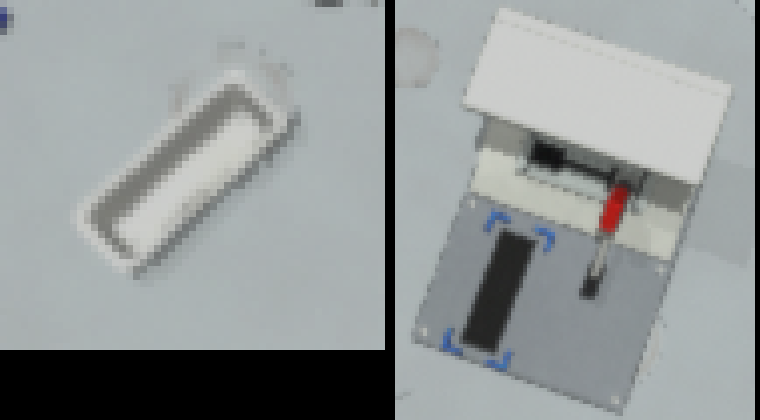

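The crop shows the rim corners of the reservoir at about (78,212), (235,70), (293,115) and (135,268). The bay is nearly aligned with the world axes, and the lever is in its right notch.

```bash
cat >> h.py <<'E'
from scipy.spatial.transform import Rotation as Ro
def rel(p,R=None):
    s=observe(); T=np.array(s['tool_rot']); p=np.array(p)
    rv=Ro.from_matrix(T.T@R).as_rotvec() if R is not None else np.zeros(3)
    T2=R if R is not None else T
    print('t',round(s['time_s'],2),'pos',np.round(s['position'],4),'rotvec',rv.round(3),'shift(old axes)',(T.T@(p-s['position'])).round(4),'shift(after turn)',(T2.T@(p-s['position'])).round(4))
def down(yx):  # tool pointing down with tool x axis at world yaw yx deg
    a=np.radians(yx); return np.array([[np.cos(a),np.sin(a),0],[np.sin(a),-np.cos(a),0],[0,0,-1]])
E
python3 - <<'E'
from h import *
d=load('top0')
P=[plane(d,(160+x/7-.5,185+y/7-.5),.026) for x,y in ((78,212),(235,70),(293,115),(135,268))]
P=np.array(P);print(P.round(4));c=P.mean(0);print(c,[np.linalg.norm(P[i]-P[i-1]).round(4) for i in range(4)])
v=(P[1]-P[0])+(P[2]-P[3]);yaw=np.degrees(np.arctan2(v[1],v[0]));print(yaw)
rel([c[0],c[1],.2],down(yaw))
E
```

```text
[[0.4338 0.3908 0.026 ]
 [0.535  0.3393 0.026 ]
 [0.5213 0.3004 0.026 ]
 [0.4148 0.3504 0.026 ]]
[0.47621285 0.3452336  0.026     ] [np.float64(0.0447), np.float64(0.1136), np.float64(0.0413), np.float64(0.1177)]
-26.038427263609854
t 0.1 pos [ 0.1391 -0.5319  0.2308] rotvec [-0.001  0.     0.71 ] shift(old axes) [ 0.548  -0.7632  0.0319] shift(after turn) [-0.0821 -0.936   0.0308]
```

```bash
python3 -m jog '[[0,0,0,0.03,-0.04,0,100],[0,0,0,0.04,-0.046,0,100],[0,0,0,0.04,-0.046,0,100],[0,0,0,0.04,-0.046,0,100],[0,0,0,0.04,-0.046,0,100],[0,0,0,0.04,-0.046,0,100],[0,0,0,0.04,-0.046,0,100],[0,0,0,0.04,-0.046,0,100],[0,0,0,0.032,-0.048,0,100],[0,0,0,0.03,-0.048,0,100]]'
python3 - <<'E'
from h import *
rel([.476,.345,.2],down(-26))
E
```

```text
time_s: 1.35
position: [0.3834, 0.0071, 0.2313]
tool_rot: [[0.967, 0.253, 0.0], [0.253, -0.967, -0.0], [0.0, 0.0, -1.0]]
ft_force: [0.2, -0.6, -0.2]
grip_width: 0.0852
gripper_force: 0.0
t 1.35 pos [0.3834 0.0071 0.2313] rotvec [ 0.   -0.    0.71] shift(old axes) [ 0.1751 -0.3034  0.0313] shift(after turn) [-0.0649 -0.3443  0.0313]
```

```bash
python3 -m jog '[[0,0,0,0.029,-0.05,0.005,100],[0,0,0,0.029,-0.05,0.005,100],[0,0,0,0.029,-0.05,0.005,100],[0,0,0,0.029,-0.05,0.005,100],[0,0,0,0.029,-0.05,0.005,100],[0,0,0,0.029,-0.05,0.005,100],[0,0,0.178,0,0,0,100],[0,0,0.178,0,0,0,100],[0,0,0.178,0,0,0,100],[0,0,0.178,0,0,0,100]]'
python3 - <<'E'
from h import *
d=snap('wrist','w1'); print(np.round(ray(d,(d['mtx'][0][2],d['mtx'][1][2]),True),3),d['mtx'])
print(observe()['position'])
E
```

```text
time_s: 2.6
position: [0.4754, 0.3394, 0.2009]
tool_rot: [[0.895, -0.446, -0.001], [-0.446, -0.895, -0.0], [-0.001, 0.001, -1.0]]
ft_force: [1.0, -0.8, -0.4]
grip_width: 0.0851
gripper_force: 0.0
[[ 0.545  0.306  0.344]
 [-0.27   0.133 -0.954]] [[325.1922621    0.         284.20227939]
 [  0.         325.1922621  207.3863074 ]
 [  0.           0.           1.        ]]
[0.4754352  0.3393453  0.20089186]
```

View pics/w1.png

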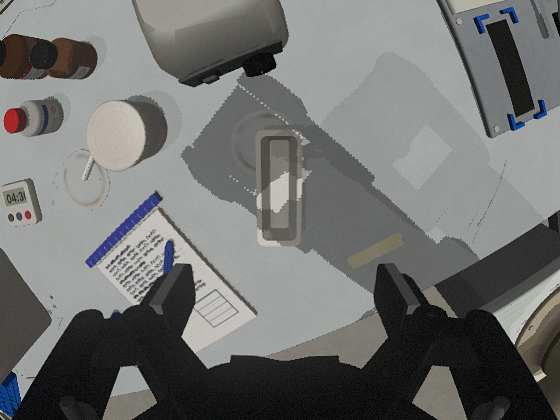

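The wrist view shows the reservoir's rim from (259,130) to (301,246), slightly left of the finger mid-line, and the bay's four stops at top right.

```bash
python3 - <<'E'
from h import *
d=load('w1')
P=np.array([plane(d,u,.026,True) for u in ((259,131),(301,130),(301,246),(258,247))]);print(P.round(4));c=P.mean(0)
v=(P[0]-P[3])+(P[1]-P[2]);yaw=np.degrees(np.arctan2(v[1],v[0]));print(c.round(4),yaw,[np.linalg.norm(P[i]-P[i-1]).round(4) for i in range(4)])
hsv=cv2.cvtColor(d['pixels'],cv2.COLOR_RGB2HSV);m=((hsv[...,0]>100)&(hsv[...,0]<125)&(hsv[...,1]>120)).astype(np.uint8);m[:, :460]=0;m[140:]=0
n,l,st,cc=cv2.connectedComponentsWithStats(m)
for i in range(1,n):
    if st[i,4]>20: print(st[i],cc[i].round(1),plane(d,cc[i],.02,True).round(4))
rel([*c[:2],.06],down(yaw));rel([*c[:2],.06])
E
```

```text
[[0.5358 0.3376 0.026 ]
 [0.5184 0.3006 0.026 ]
 [0.4084 0.3536 0.026 ]
 [0.4279 0.3954 0.026 ]]
[0.4726 0.3468 0.026 ] -26.9381749077611 [np.float64(0.1225), np.float64(0.0408), np.float64(0.1221), np.float64(0.0461)]
[500   7  19  16 129] [510.3  13.8] [0.5482 0.008  0.02  ]
[474  14  15  20 145] [480.3  22.4] [0.5493 0.0597 0.02  ]
[534 100  13  19 130] [540.8 109.7] [0.4253 0.0108 0.02  ]
[507 114  18  17 138] [514.1 122.7] [0.4262 0.0617 0.02  ]
t 2.65 pos [0.4754 0.3393 0.2009] rotvec [0.001 0.001 0.001] shift(old axes) [-0.0058 -0.0055  0.1409] shift(after turn) [-0.0059 -0.0054  0.1409]
t 2.65 pos [0.4754 0.3393 0.2009] rotvec [0. 0. 0.] shift(old axes) [-0.0058 -0.0055  0.1409] shift(after turn) [-0.0058 -0.0055  0.1409]
```

```bash
python3 -m jog '[[0,0,0,-0.006,-0.0055,0.05,100],[0,0,0,0,0,0.06,100],[0,0,0,0,0,0.045,100],[0,0,0,0,0,0.03,100],[0,0,0,0,0,0.012,100],[0,0,0,0,0,0,0],[0,0,0,0,0,0,0],[0,0,0,0,0,0,0],[0,0,0,0,0,0,0],[0,0,0,0,0,0,0]]' 25
```

```text
time_s: 3.9
position: [0.4733, 0.3473, 0.0058]
tool_rot: [[0.898, -0.44, 0.002], [-0.44, -0.898, 0.001], [0.002, -0.002, -1.0]]
ft_force: [0.3, -0.5, 6.7]
grip_width: 0.0449
gripper_force: 25.4
```

```bash
python3 -m jog '[[0,0,0,0,0,-0.03,0],[0,0,0,0,0,-0.05,0],[0,0,0,0,0,-0.03,0],[0,0,-0.15,0,0,0,0],[0,0,-0.15,0,0,0,0],[0,0,-0.14,0,0,0,0],[0,0,0,0,0,0,0]]'
python3 - <<'E'
from h import *
d=snap('wrist','w2')
rel([.4855,.0335,.115],down(-.8))
E
```

```text
time_s: 4.78
position: [0.4726, 0.347, 0.1147]
tool_rot: [[1.0, -0.017, 0.0], [-0.017, -1.0, 0.0], [0.0, -0.0, -1.0]]
ft_force: [-0.4, -0.3, -1.1]
grip_width: 0.0452
gripper_force: 26.0
t 4.83 pos [0.4726 0.347  0.1146] rotvec [-0.    -0.    -0.005] shift(old axes) [ 0.0188  0.3132 -0.0004] shift(after turn) [ 0.0172  0.3133 -0.0004]
```

View pics/w2.png

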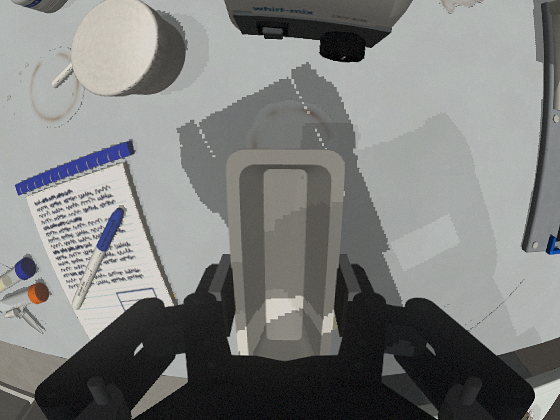

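The reservoir is held level and straight, with its far rim edge at row 149, columns 228–344.

```bash
python3 - <<'E'
from h import *
d=load('w2')
for z in (.133,.136): print([plane(d,u,z,True).round(4) for u in ((285,149),(228,165),(344,165),(237,350),(337,350))])
E
```

```text
[array([0.5344, 0.3463, 0.133 ]), array([0.5287, 0.3688, 0.133 ]), array([0.5279, 0.3233, 0.133 ]), array([0.4353, 0.3724, 0.133 ]), array([0.4343, 0.3215, 0.133 ])]
[array([0.5348, 0.3463, 0.136 ]), array([0.5292, 0.3682, 0.136 ]), array([0.5285, 0.3238, 0.136 ]), array([0.4381, 0.3717, 0.136 ]), array([0.437 , 0.3221, 0.136 ])]
```

```bash
python3 -m jog '[[0,0,0,0.003,0.04,0,0],[0,0,0,0.003,0.055,0,0],[0,0,0,0.003,0.06,0,0],[0,0,0,0.003,0.06,0,0],[0,0,0,0.003,0.055,0,0],[0,0,-0.005,0.003,0.043,0,0],[0,0,0,0,0,0,0],[0,0,0,0,0,0,0]]'
python3 - <<'E'
from h import *
d=snap('wrist','w3')
rel([.4847,.0335,.05],down(-.8))
for z in (.133,.136): print(plane(d,(285,149),z,True))
hsv=cv2.cvtColor(d['pixels'],cv2.COLOR_RGB2HSV);m=((hsv[...,0]>100)&(hsv[...,0]<125)&(hsv[...,1]>120)).astype(np.uint8)
n,l,st,cc=cv2.connectedComponentsWithStats(m)
for i in range(1,n):
    if st[i,4]>20: print(st[i],cc[i].round(1),plane(d,cc[i],.02,True).round(4))
E
```

```text
time_s: 5.82
position: [0.4855, 0.034, 0.1144]
tool_rot: [[1.0, -0.013, 0.0], [-0.013, -1.0, 0.0], [0.0, -0.0, -1.0]]
ft_force: [-0.3, -0.4, -1.2]
grip_width: 0.0447
gripper_force: 26.0
t 5.88 pos [0.4854 0.0345 0.1144] rotvec [-0.     0.     0.002] shift(old axes) [-0.0007  0.001   0.0644] shift(after turn) [-0.0007  0.001   0.0644]
[0.54733967 0.0336598  0.133     ]
[0.54771783 0.03366177 0.136     ]
[245 117  28  27 320] [254.2 125.3] [0.551  0.0557 0.02  ]
[306 117  27  28 310] [323.2 126.8] [0.5494 0.0056 0.02  ]
```

View pics/w3.png

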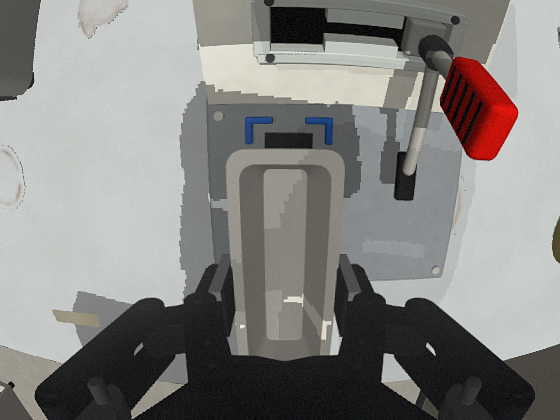

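The back stops are at (254,125) and (323,127), the reservoir is about 1–2 mm off to the left, and the lever is still in its right notch. I'll shift slightly and lower.

```bash
python3 -m jog '[[0,0,0,0,0.0015,0.03,0],[0,0,0,0,0,0.03,0],[0,0,0,0,0,0.015,0],[0,0,0,0,0,0.01,0],[0,0,0,0,0,0.007,0],[0,0,0,0,0,0.003,0],[0,0,0,0,0,0,0],[0,0,0,0,0,0,0]]'
python3 - <<'E'
from h import *
d=snap('scene','s2');t=snap('top','t2')
A=cv2.resize(d['pixels'][175:295,225:340],None,fx=4,fy=4,interpolation=cv2.INTER_CUBIC)
cv2.imwrite('pics/s2c.png',A[:,:,::-1])
E
```

```text
time_s: 6.88
position: [0.4858, 0.0322, 0.0197]
tool_rot: [[1.0, -0.011, 0.001], [-0.011, -1.0, -0.0], [0.001, 0.0, -1.0]]
ft_force: [-0.1, -0.8, -0.2]
grip_width: 0.0448
gripper_force: 26.0
```

View pics/s2c.png

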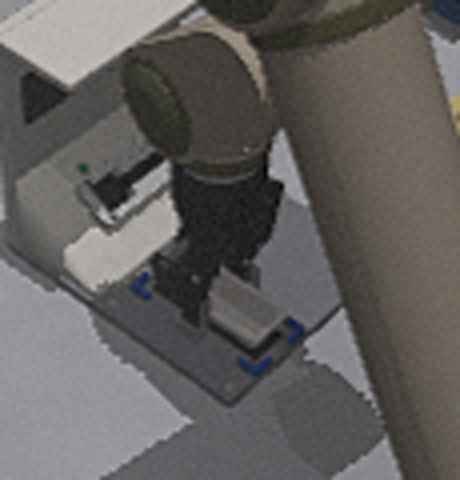

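The reservoir hangs between the stops, with the front stops at (254,362) and (294,328). Next I lower it a little, release and rise.

```bash
python3 -m jog '[[0,0,0,0,0,0.002,0],[0,0,0,0,0,0,0],[0,0,0,0,0,0,100],[0,0,0,0,0,0,100],[0,0,0,0,0,0,100],[0,0,0,0,0,0,100],[0,0,0,0,0,-0.02,100],[0,0,0,0,0,-0.05,100],[0,0,0,0,0,-0.06,100],[0,0,0,0,0,-0.03,100]]'
python3 -m jog '[[0,0,0,-0.04,0,-0.02,100],[0,0,0,0,0,0,100]]'
python3 - <<'E'
from h import *
d=snap('wrist','w4');t=snap('top','t4')
cv2.imwrite('pics/w4c.png',cv2.resize(d['pixels'][0:300,150:500,::-1],None,fx=2,fy=2,interpolation=cv2.INTER_CUBIC))
print(np.round(ray(d,(280,210),True)[0],3))
E
```

```text
time_s: 8.22
position: [0.4861, 0.0322, 0.1803]
tool_rot: [[1.0, -0.011, 0.004], [-0.011, -1.0, -0.001], [0.004, 0.001, -1.0]]
ft_force: [0.1, 1.0, -0.9]
grip_width: 0.0855
gripper_force: 0.0
time_s: 8.48
position: [0.4443, 0.0329, 0.1987]
tool_rot: [[1.0, -0.011, 0.002], [-0.011, -1.0, -0.0], [0.002, 0.0, -1.0]]
ft_force: [1.0, 0.4, -0.7]
grip_width: 0.0854
gripper_force: 0.0
[0.522 0.033 0.342]
```

View pics/w4c.png

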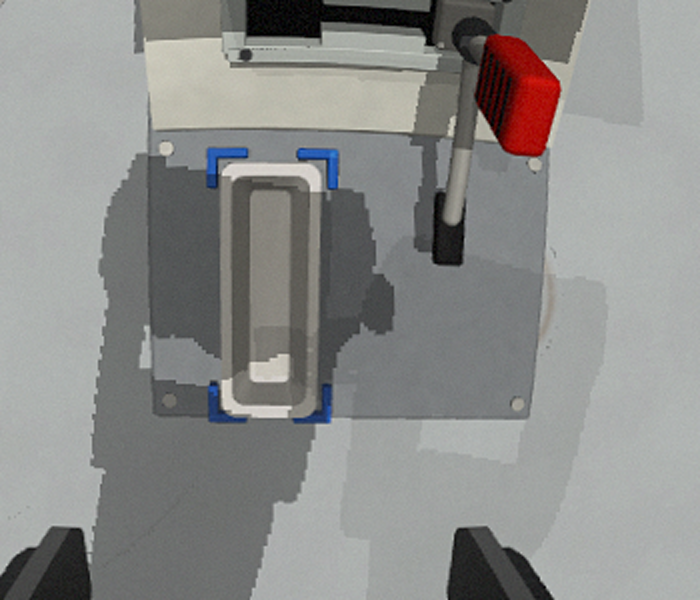

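The reservoir sits between all four stops (rim from (220,163) to (320,417) in the crop). The lever is down on the right, with its paddle around (515,95).

```bash
python3 - <<'E'
from h import *
d=load('w4')
Q=np.array([plane(d,(150+x/2-.25,y/2-.25),.038,True) for x,y in ((221,163),(321,163),(318,417),(219,416))]);print('res',Q.round(4).tolist(),Q.mean(0).round(4))
hsv=cv2.cvtColor(d['pixels'],cv2.COLOR_RGB2HSV);m=((hsv[...,0]>100)&(hsv[...,0]<125)&(hsv[...,1]>120)).astype(np.uint8)
n,l,st,cc=cv2.connectedComponentsWithStats(m)
B=[]
for i in range(1,n):
    if st[i,4]>40: B.append(plane(d,cc[i],.02,True));print(st[i],B[-1].round(4))
A=np.zeros((3,3));b=np.zeros(3);L=[]
def red(d,x0,x1,y0,y1):
    h=cv2.cvtColor(d['pixels'],cv2.COLOR_RGB2HSV);m=(((h[...,0]<8)|(h[...,0]>172))&(h[...,1]>150)&(h[...,2]>60))
    k=np.zeros_like(m);k[y0:y1,x0:x1]=m[y0:y1,x0:x1];ys,xs=np.nonzero(k)
    return (xs.mean(),ys.mean()),(xs.min(),xs.max(),ys.min(),ys.max()),len(xs)
for fn,f,box in (('top0',0,(280,310,195,230)),('sc0',0,(265,295,190,215)),('w4',1,(350,460,0,100)),('w3',1,(420,540,40,180))):
    d=load(fn);uv,bb,k=red(d,*box);o,v=ray(d,uv,f);v/=np.linalg.norm(v);M=np.eye(3)-np.outer(v,v);A+=M;b+=M@o;L.append((o,v));print(fn,np.round(uv,1),bb,k)
p=np.linalg.solve(A,b);print('paddle',p.round(4),[np.linalg.norm(np.cross(p-o,v)).round(4) for o,v in L])
bay=np.array([.486,.0325,.012]);a=np.radians(-.8);R=np.array([[np.cos(a),-np.sin(a),0],[np.sin(a),np.cos(a),0],[0,0,1]])
D=bay-R@[-.075,.042,.012];print('dock',D.round(4))
for s in (.07,.084):
    print('grip pred',s,(D+R@[.055-s*np.sin(.611),-.038,.059+s*np.cos(.611)]).round(4))
# foot: crop rect (433..464,192..265)
d=load('w4');print('foot',plane(d,(150+449/2,229/2),.047,True).round(4))
E
```

```text
res [[0.5479, 0.0543, 0.038], [0.5474, 0.0085, 0.038], [0.4255, 0.0097, 0.038], [0.4265, 0.0582, 0.038]] [0.4868 0.0327 0.038 ]
[253  74  21  20 180] [0.5502 0.0558 0.02  ]
[299  74  20  21 183] [0.5493 0.0061 0.02  ]
[254 191  19  20 133] [0.4258 0.0601 0.02  ]
[297 192  19  20 130] [0.4246 0.007  0.02  ]
top0 [294.4 211.8] (np.int64(292), np.int64(297), np.int64(207), np.int64(217)) 40
sc0 [279.1 201.9] (np.int64(276), np.int64(282), np.int64(198), np.int64(209)) 28
w4 [410.9  47.8] (np.int64(388), np.int64(429), np.int64(17), np.int64(77)) 1490
w3 [480.1 109.3] (np.int64(440), np.int64(517), np.int64(57), np.int64(160)) 4378
paddle [ 0.5656 -0.0531  0.1314] [np.float64(0.0018), np.float64(0.0048), np.float64(0.0011), np.float64(0.0021)]
dock [ 0.5604 -0.0105  0.    ]
grip pred 0.07 [ 0.5747 -0.0487  0.1163]
grip pred 0.084 [ 0.5667 -0.0486  0.1278]
foot [ 0.5177 -0.0501  0.047 ]
```

```bash
python3 -m jog '[[0,0,0,0,0.03,-0.01,100],[0,0.15,0,0,0,0,100],[0,0.15,0,0,0,0,100],[0,0.15,0,0,0,0,100],[0,0.16,0,0,0,0,100],[0,0,0,0,0,0,100]]'
cat >> h.py <<'E'
def tilt(yaw=-.8,t=35):
    a=np.radians(t);return Ro.from_euler('z',yaw,degrees=True).as_matrix()@np.array([[np.cos(a),0,np.sin(a)],[0,-1,0],[np.sin(a),0,-np.cos(a)]])
GRIP=np.array([.566,-.050,.129])
def tcp(back): 
    R=tilt();return GRIP+R[:,2]*(.0187-back)
E
python3 - <<'E'
from h import *
rel(tcp(.1),tilt());rel(tcp(0),tilt())
E
```

```text
time_s: 9.32
position: [0.4439, 0.0028, 0.2059]
tool_rot: [[0.822, -0.012, 0.569], [-0.011, -1.0, -0.006], [0.569, -0.002, -0.822]]
ft_force: [0.0, -0.6, 0.6]
grip_width: 0.0853
gripper_force: 0.0
t 9.32 pos [0.4439 0.0028 0.2059] rotvec [-0.002  0.005  0.   ] shift(old axes) [0.0568 0.0513 0.0517] shift(after turn) [0.0565 0.0511 0.0521]
t 9.32 pos [0.4439 0.0028 0.2059] rotvec [-0.002  0.005  0.   ] shift(old axes) [0.0573 0.0515 0.1517] shift(after turn) [0.0565 0.0511 0.1521]
```

```bash
python3 -m jog '[[0,0.005,0,0.028,0.0256,0.026,100],[0,0,0,0.0287,0.0256,0.026,100],[0,0,0,0,0,0,100],[0,0,0,0,0,0,100]]'
python3 - <<'E'
from h import *
rel(tcp(0),tilt()); d=snap('wrist','w5')
h=cv2.cvtColor(d['pixels'],cv2.COLOR_RGB2HSV);m=(((h[...,0]<8)|(h[...,0]>172))&(h[...,1]>150)&(h[...,2]>60));m=m.astype(np.uint8)
n,l,st,cc=cv2.connectedComponentsWithStats(m)
for i in range(1,n):
    if st[i,4]>50: print(st[i],cc[i])
o,v=ray(d,(280,210),True);T=np.array(observe()['tool_rot']);print('cam in tool',T.T@(o-observe()['position']))
E
```

```text
time_s: 9.82
position: [0.5212, -0.0491, 0.1969]
tool_rot: [[0.818, -0.01, 0.575], [-0.009, -1.0, -0.005], [0.575, -0.001, -0.818]]
ft_force: [-0.5, 0.2, -0.8]
grip_width: 0.0855
gripper_force: 0.0
t 9.82 pos [ 0.5212 -0.0491  0.1969] rotvec [-0.003 -0.001  0.002] shift(old axes) [-0.0024  0.0005  0.1   ] shift(after turn) [-0.0022  0.0003  0.1   ]
[ 276  193   24   54 1151] [287.24674196 219.37706342]
cam in tool [ 0.07779211 -0.00040809 -0.14183991]
```

View pics/w5.png

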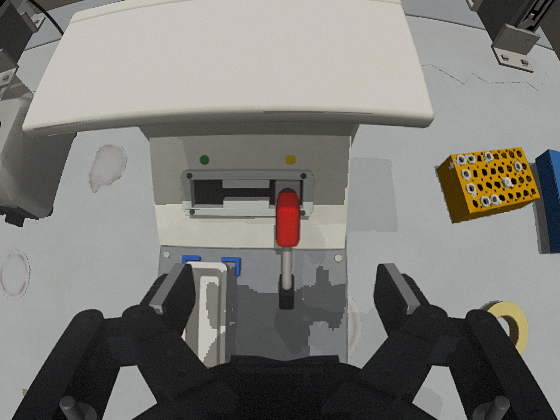

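The paddle is at column 287 and the fingers are centred at about 284, so it's about 2 mm to the right. The visor edge (row 130) is clear of the approach.

```bash
python3 -m jog '[[0,0,0,-0.002,0.002,0.03,100],[0,0,0,0,0,0.04,100],[0,0,0,0,0,0.03,100],[0,0,0,0,0,0,10],[0,0,0,0,0,0,0],[0,0,0,0,0,0,0],[0,0,0,0,0,0,0],[0,0,0,0,0,0,0]]' 40
```

```text
time_s: 10.88
position: [0.5769, -0.052, 0.1156]
tool_rot: [[0.816, -0.012, 0.578], [-0.009, -1.0, -0.007], [0.578, 0.0, -0.816]]
ft_force: [-5.2, -0.1, 7.2]
grip_width: 0.0154
gripper_force: 43.7
```

```bash
python3 -m jog '[[0,0,0,0,0,-0.01,0],[0,0,0,0,0,-0.01,0],[0,0,0,0,0,0,0],[0,0,0,0,0,0,0]]'
```

```text
time_s: 11.38
position: [0.5657, -0.052, 0.1311]
tool_rot: [[0.816, -0.012, 0.578], [-0.009, -1.0, -0.007], [0.578, 0.0, -0.816]]
ft_force: [5.2, 1.5, -3.0]
grip_width: 0.015
gripper_force: 41.7
```

```bash
python3 -m jog '[[0,0,0,0,-0.01,0,0],[0,0,0,0,-0.015,0,0],[0,0,0,0,-0.02,0,0],[0,0,0,0,-0.02,0,0],[0,0,0,0,-0.01,0,0],[0,0,0,0,-0.003,0,0],[0,0,0,0,0,0,0],[0,0,0,0,0,0,0]]'
python3 -c "
from h import *
d=snap('wrist','w6')"
```

```text
time_s: 12.38
position: [0.5671, 0.026, 0.1312]
tool_rot: [[0.816, -0.011, 0.578], [-0.009, -1.0, -0.007], [0.578, 0.0, -0.816]]
ft_force: [5.2, 1.7, -2.1]
grip_width: 0.0155
gripper_force: 41.8
```

View pics/w6.png

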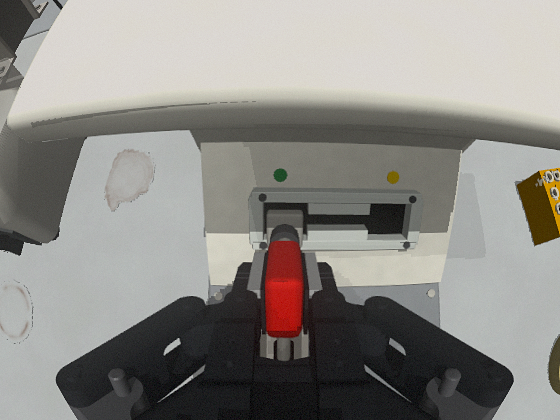

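The collar (columns 267–302) stands over the left notch (263–305). Lowering now.

```bash
python3 -m jog '[[0,0,0,0,0,0.008,0],[0,0,0,0,0,0.007,0],[0,0,0,0,0,0.006,0],[0,0,0,0,0,0,0],[0,0,0,0,0,0,0]]'
```

```text
time_s: 13.05
position: [0.5786, 0.0259, 0.1152]
tool_rot: [[0.815, -0.011, 0.579], [-0.009, -1.0, -0.007], [0.579, 0.001, -0.815]]
ft_force: [-12.4, 0.4, 19.3]
grip_width: 0.0157
gripper_force: 45.9
```

```bash
python3 -m jog '[[0,0,0,0,0,-0.002,0],[0,0,0,0,0,0,60],[0,0,0,0,0,0,100],[0,0,0,0,0,0,100],[0,0,0,0,0,-0.04,100],[0,0,0,0,0,-0.06,100],[0,0,0,0,0,-0.04,100],[0,0,0,0,0,0,100],[0,0,0,0,0,0,100]]'
python3 - <<'E'
from h import *
d=snap('wrist','w7')
cv2.imwrite('pics/w7c.png',cv2.resize(d['pixels'][100:400,140:500,::-1],None,fx=2,fy=2,interpolation=cv2.INTER_CUBIC))
def red(d):
    h=cv2.cvtColor(d['pixels'],cv2.COLOR_RGB2HSV);m=(((h[...,0]<8)|(h[...,0]>172))&(h[...,1]>150)&(h[...,2]>60)).astype(np.uint8)
    n,l,st,cc=cv2.connectedComponentsWithStats(m);i=1+st[1:,4].argmax();return cc[i],st[i]
c,st=red(d);o,v=ray(d,c,True);print(c,st)
# intersect with plane y... compare offset along y at expected z .131
print(plane(d,c,.131,True))
e=load('w5');c,_=red(e);print('before',plane(e,c,.131,True))
E
```

```text
time_s: 14.18
position: [0.4965, 0.0269, 0.229]
tool_rot: [[0.817, -0.011, 0.576], [-0.009, -1.0, -0.006], [0.576, -0.0, -0.817]]
ft_force: [-0.4, 0.2, -1.8]
grip_width: 0.0852
gripper_force: 0.0
[284.12946979 200.09494451] [275 178  20  45 811]
[0.56701004 0.02686053 0.131     ]
before [ 0.56572628 -0.05101447  0.131     ]
```

View pics/w7c.png

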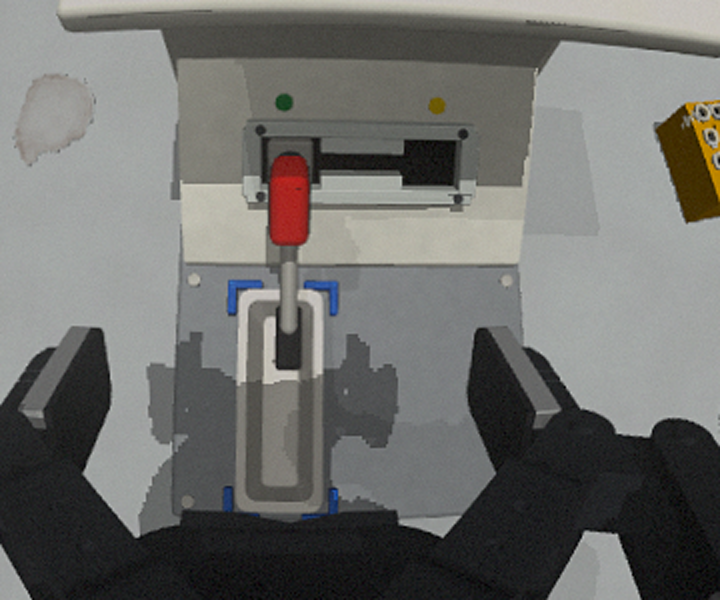

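The lever is home in the left notch, with the collar at (290,155). The foot at (288,345) stands over the reservoir, which is still between its stops. The gripper is clear of everything.

```bash
python3 -c "
from h import *
print(job.close_job())"
```

```text
the job is handed in; nothing more can be done
None
```

The reservoir is in the bay and released, the lever is down in the left-hand notch with its foot over the reservoir, and the job was handed in at about 14 s; the hand-in call returned no verdict.

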